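Swing the microscope boom over the board and steady it

TASK

Take the red knob of the tiller and, steering by the tiller alone, swing the parked microscope boom over the high point of its leaning post until the lens hangs over the chip on the blue circuit board, and keep it steady there for at least 5 seconds. Do not touch the microscope or its beam, do not let the boom bang against either end stop, and leave the other things on the bench where they are. Finish while still gripping the knob, with the boom at rest over the chip (the hand then keeps its last pose for a second).

Things in the scene. Friction and masses are not known exactly. Their poses are not given: they have to be found in the camera images.
- stand: Fixed boom stand: white foot 240 x 200 x 20 mm, short steel post. Origin: centre of the foot's underside; z up. Its x axis (level, roughly away from the robot) is the direction of boom angle 1.00. The hinge axis leans 0.087 rad (5 degrees) from vertical towards the stand's -x, so the boom is highest along the stand's +x and falls away to either side.
- pivot (a point): The point on the hinge axis where boom and tiller turn, 170 mm above the stand's origin; it does not move.
- boom (a joint): Boom angle (rad), growing anticlockwise from above: 0 parked on its stop (start), 1.00 along the stand's +x (high point), far stop at 2.55; keep it below 2.5. Nominal inertia about the hinge 0.126 kg m2, weight torque +0.44*sin(angle - 1) N m (away from the high point), both up to 10% less or 15% more; damping 0.012 N m s/rad, dry friction 0.004 N m: it swings on by itself. 
- tiller (a joint): Tiller angle (rad) relative to the boom, 0 (start) when it points straight away from the beam, positive anticlockwise from above, travel +-2.4. A soft torsion spring joins the two: torque on the boom = 0.305 N m/rad * this angle (damping 0.012 N m s/rad). The tiller's direction from the pivot is the stand's x axis turned by (boom - 1 + tiller + pi).
- scope: White beam and microscope head fixed to the boom, not to be touched: beam 36 mm wide, 30 mm high, on the side away from the tiller; head about 75 x 85 mm (135 mm over its black focus knobs), 240 mm from the pivot; mass nominally 2.2 kg. Origin at the pivot, x along the beam.
- lens (a point): Centre of the underside of the microscope's lens ring (white disc, 66 mm across, in a black ring), 240 mm from the pivot and 58 mm below it along the leaning axis.
- knob: Red upright round knob, 30 mm in diameter, 60 mm tall, on the end of the tiller (aluminium bar 18 mm wide), 135 mm from the pivot. It spins freely on its pin, so the hand need not turn with the tiller. Origin on the pin, level with the pivot (square to the leaning axis); the knob's foot is 4 mm and its top 64 mm above it along the pin, which leans with the post.
- grip (a point): Point to grip on the knob's axis, 20 mm below its top (40 mm above its foot). Turns with the tiller on a circle of 135 mm radius about the leaning axis.
- chip (a point): Top centre of the steel-topped chip (18 mm, on a 40 mm green square) in the middle of the blue circuit board (126 x 180 mm), 31 mm above the bench, 240 mm from the stand's axis. The fixed board holder lies 0.78 to 1.0 rad anticlockwise of the stand's x axis.
- iron_stand: Bystander, loose: black soldering iron stand, 100 x 75 mm, with a steel spiral. Origin under its centre.
- tip_cleaner: Bystander, loose: round brass tip cleaner, 72 mm wide, 60 mm tall. Origin under its centre.
- flux_bottle: Bystander, loose: amber bottle, 44 mm wide, 100 mm tall. Origin under its centre.
- parts_tray: Bystander, loose: grey divided tray, 110 x 150 x 25 mm. Origin under its centre.
- screwdriver: Bystander, loose: screwdriver lying on the bench.
- solder_spool: Bystander, loose: blue spool, 60 mm wide, 35 mm tall. Origin under its centre.
- heatsink: Bystander, loose: finned aluminium heatsink, 60 x 60 x 28 mm. Origin under its centre.

How it is judged:
By the outcome, as a careful person would: the job done as asked, in the order asked, and still so for the second after the job is handed in, while the arm keeps its last pose, push and grip.
It also fails if it takes over 51 s, if anything falls off the work surface, if the arm or the gripper's body presses on something with over 40 N, if the wrist force passes 120 N, or if a joint passes its speed limit or range.

ROBOT

A 7-joint arm with a two-finger parallel gripper is mounted at the origin on the work surface. World frame = base frame: x ahead of the robot, y to its left, z up, the work surface at z = 0. Lengths are in m, angles in degrees, forces in N, time in s.
With the tool pointing down it reaches from about 0.4 to 0.875 m from the base axis. Payload 4.4 kg.
Tool frame: the origin (TCP) lies at the centre of the arm's flange, where the gripper is bolted on; the fingertips stand 173 mm ahead of it and the grasp point (between the pads) lies 155 mm ahead of it; z points along the fingers, x is the direction in which the jaws open and shut, and the axes are right-handed (so a half turn about z gives the same grasp; the last joint's range is limited). The gripper opens to 85 mm and grips with 20 to 120 N. Pads are 22 mm wide; open, the fingers measure 114 mm over their backs; the gripper's body (76 mm by 85 mm) begins 54 mm behind the grasp point. The pads swing forward as they close: fully open they stand 13 mm farther back than shut.
Start: joints at [70.944, 36.005, 2.206, 86.941, -1.547, 57.084, -1.146], TCP at [0.171, -0.627, 0.405] pointing down, gripper open.
Joint ranges: [-175.42, 175.42], [-21.48, 121.26], [-71.46, 75.88], [10.55, 141.38], [-63.04, 243.04], [13.31, 113.54], [-168.57, 168.57]. Speed limits (degrees/s): [147.25, 147.25, 180, 180, 180, 180, 180].

INTERFACE

Orientations are given as [roll, pitch, yaw] about the fixed x, y, z axes, in that order (R = Rz(yaw) Ry(pitch) Rx(roll)).
In Python, from bench import robot gives the robot as it stands.
- The arm moves only by the tool move_arm, never from a script. Its arguments are lists of equal length, an entry for each row: "rot": the turn, a rotation vector about the tool's x, y, z in degrees, a list of three; "travel": the shift along the tool's x, y, z in mm, a list of three; "grip": the finger opening in mm, from 0 to 85.4. In form: {"rot": [[rx, ry, rz], ...], "travel": [[dx, dy, dz], ...], "grip": [grip, ...]}. A call has exactly 8 rows; each row shifts and turns the pose as measured when the row begins, along the tool's axes as they then stand; what a row does not reach is not made up. A row lasts 1/12 s, in which the tool goes at most 41.7 mm and 7.16 degrees, less where a joint would pass 70% of its speed; a pose out of reach is approached as far as the arm can. A call is refused whole if a number of a shift passes 41.7 or a number of a turn 7.16, either way. A call with a gripper value outside its range is refused whole. The fingers move at their own pace and stop on an object; the grip force is fixed at half the most. Time passes only in rows, so rows that do not move let the fingers close, or fill a call up. It gives the time, the measured TCP pose, the force and the opening at its end, in the units of the state.
- robot.read_state(): the state, without advancing time (a new reading comes with each control period).
- robot.snapshot(name): name is "side" or "top"; returns a dict with "pixels" (480x640x3 uint8, blue, green, red), "intrinsics" (3x3 intrinsics, pixels), "R" (3x3) and "t" (3): a world point X has camera coordinates R X + t. Camera axes: x right, y down, z forward; pixel columns grow to the right and rows downward; lengths in m; the calibration is good to about 2 mm. A picture is of the moment at which its call begins. There is no depth.
- robot.finish_job(): hands the job in, once; it reports no verdict.
Trained networks look in the newest picture that a camera, given by its name, has taken for a name from the list of things; names that differ only in an ending like _2 or _b are one class to them, and where a whole thing is asked for, a point or a joint stands for the part that bears it (a point fixed in the world has none). Each returns a list of dicts, best first, with "confidence" (0 to 1); they miss things now and then, are a little off and sometimes report something else, mostly with a low value. They report only what shows in the picture. A call takes as long as a camera call.
- robot.recognise(camera, thing): "centre" ([x, y, z] in m, in the coordinates of the camera as it stood for that picture, good to about 4 mm: the middle of the surface that is visible of it).
The state is a dict: "time_s": time; "joint_positions": joint angles; "qd": joint speeds; "joint_torque": joint torques, N m; "eef_pos": TCP position; "ee_rot": TCP orientation; "ft_force": force on the tool from outside, world axes, zero at the start; "wrist_torque": the same for the moment, N m; "grip_width": opening from 0.0 (shut) to 1.0 (fully open).
Only numpy, scipy, OpenCV 4.12 (cv2) and the standard library are available. Lean on these libraries where they do the work, as an engineer would, in place of code of your own. Each camera call takes 0.05 s, during which the arm holds its last target. There are 200 camera calls.

## Working session

There is one attempt and no reset: what is moved stays moved. The work goes in short steps, Python scripts to look and compute and a tool call to move; the robot and the scene stay as the last step left them, time stands still between calls to the robot, and variables do not carry over. Pictures are saved under pics/ and viewed, about 8 in all and at most 12, crops included, and the job is handed in when it is done.

Besides the shell and the picture viewer there is one more tool, called after "Request:" by a JSON object that holds its "op" and its "data". move_arm: Moves the arm, as the interface text tells. Its arguments: {"type":"object","properties":{"rot":{"type":"array","items":{"type":"array","items":{"type":"number"}}},"travel":{"type":"array","items":{"type":"array","items":{"type":"number"}}},"grip":{"type":"array","items":{"type":"number"}}},"required":["rot","travel","grip"]}

```bash
ls; mkdir -p pics; cat > h.py <<'E'
import numpy as np, cv2
from bench import robot
def cam(n,thing):
    out=[]
    for d in robot.recognise(n,thing)[:2]:
        out.append((d['confidence'],np.array(d['centre'])))
    return out
E
python3 - <<'E'
from h import *
print(robot.read_state())
for n in ("side","top"):
    s=robot.snapshot(n); cv2.imwrite(f"pics/{n}0.png",s["pixels"])
    R=np.array(s["R"]);t=np.array(s["t"]); print(n,np.array(s["intrinsics"]).tolist(),R.round(4).tolist(),t)
    for th in ("stand","knob","scope","lens","chip","tiller","iron_stand","tip_cleaner","flux_bottle","parts_tray","screwdriver","solder_spool","heatsink"):
        print(th,[(round(c,2),(R.T@(p-t)).round(4).tolist()) for c,p in cam(n,th)])
E
```

```text
pics
{'time_s': 0.0, 'joint_positions': array([70.94492632, 36.05871963,  2.2027897 , 86.99732047, -1.54679776,
       57.08195723, -1.14713269]), 'qd': array([-0.0360654 , -0.08257635, -0.04749317,  0.00254608,  0.05217296,
        0.03958856, -0.02639693]), 'joint_torque': array([ 7.64836932e-04, -5.63386703e+01,  1.22589592e+00, -1.93442667e+01,
        1.07607615e-02,  1.05659687e-02, -2.10756340e-06]), 'eef_pos': array([ 0.17130413, -0.62671092,  0.40378368]), 'ee_rot': array([ 1.79998267e+02,  1.08296025e-01, -7.47163175e+01]), 'ft_force': array([-0.71503043,  0.64832478,  0.26590688]), 'wrist_torque': array([-0.05050395, -0.05123348, -0.02895081]), 'grip_width': 0.9976573752064577}
side [[494.41296952090516, 0.0, 310.32020128633764], [0.0, 494.41296952090516, 235.14120675216944], [0.0, 0.0, 1.0]] [[-0.9706, -0.2402, 0.0145], [-0.1711, 0.6464, -0.7436], [0.1693, -0.7242, -0.6685]] [0.48456709 0.20146124 1.43443535]
stand [(0.78, [0.5924, 0.0379, 0.0314])]
knob [(0.7, [0.5027, 0.148, 0.2074]), (0.43, [0.513, 0.1316, 0.1737])]
scope [(0.83, [0.7015, -0.1391, 0.2254])]
lens [(0.58
[... 842 characters left out ...]
knob [(0.73, [0.5039, 0.1345, 0.2263]), (0.7, [0.6036, -0.0174, 0.0299])]
scope [(0.72, [0.6856, -0.1511, 0.2291])]
lens [(0.91, [0.6875, -0.1516, 0.229]), (0.68, [0.4647, -0.4529, 0.0537])]
chip [(0.96, [0.7277, 0.2124, 0.0311]), (0.17, [0.4502, 0.4647, 0.0049])]
tiller [(0.6, [0.5263, 0.1121, 0.1723])]
iron_stand [(0.94, [0.5951, -0.456, 0.0271])]
tip_cleaner [(0.61, [0.4645, -0.4512, 0.0488])]
flux_bottle [(0.88, [0.3073, 0.3601, 0.0646])]
parts_tray [(0.78, [0.4506, 0.4601, 0.0036]), (0.36, [0.3079, 0.3585, 0.069])]
screwdriver [(0.78, [0.3836, -0.3795, 0.0195])]
solder_spool [(0.68, [0.6548, 0.4247, 0.0384]), (0.48, [0.6624, -0.1094, 0.2291])]
heatsink [(0.75, [0.5632, 0.4774, 0.0178])]
```

View pics/top0.png

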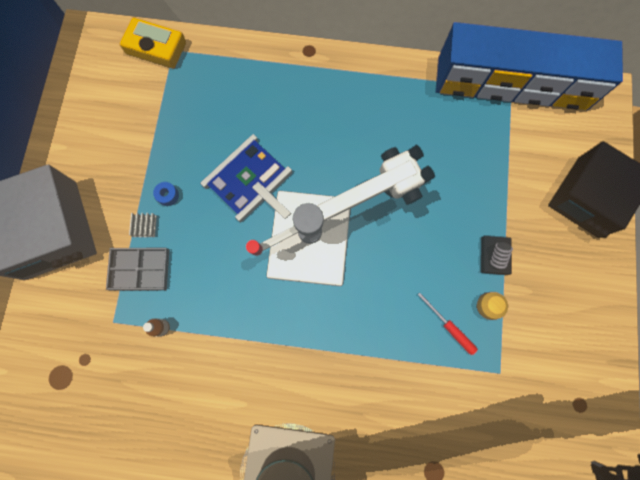

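View pics/side0.png

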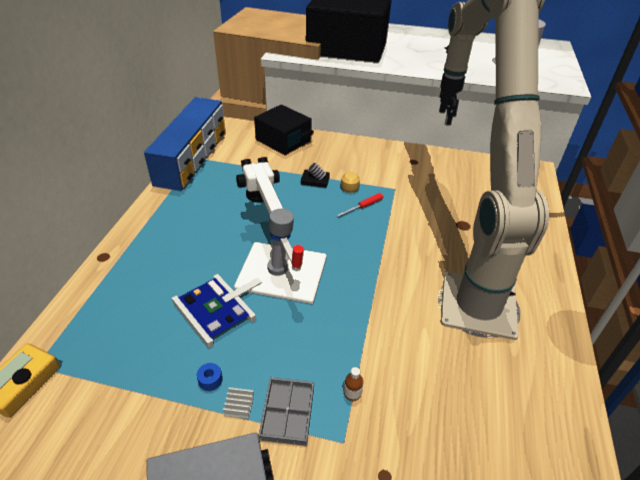

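Top view: the knob is at (253,247), the post cap at (308,222) and the chip at (246,176). The foot corners are about (278,192), (349,197), (343,285) and (268,279). In the side view the knob is at (297,257) and the chip at (212,305). Next I fit the stand pose from these.

```bash
cat > geo.py <<'E'
import numpy as np, cv2
from scipy.spatial import ConvexHull
L=0.087
def frame(yaw):  # hinge frame: z along leaning axis, x along boom angle 1
    c,s=np.cos(yaw),np.sin(yaw); Rz=np.array([[c,-s,0],[s,c,0],[0,0,1]])
    cl,sl=np.cos(L),np.sin(L); Ry=np.array([[cl,0,-sl],[0,1,0],[sl,0,cl]])
    return Rz@Ry
def pol(r,a,z): return np.array([r*np.cos(a),r*np.sin(a),z])
def proj(C,X):
    X=np.atleast_2d(X)@np.array(C["R"]).T+np.array(C["t"]); X=X@np.array(C["intrinsics"]).T
    return X[:,:2]/X[:,2:]
E
cat > fit.py <<'E'
from h import *; from geo import *; from scipy.optimize import least_squares
import json
S={n:robot.snapshot(n) for n in("top","side")}
crit=(3,50,.01)
def sub(n,pts,w=3):
    g=cv2.cvtColor(S[n]["pixels"],cv2.COLOR_BGR2GRAY)
    return cv2.cornerSubPix(g,np.float32(pts).reshape(-1,1,2),(w,w),(-1,-1),crit).reshape(-1,2)
ft={"top":sub("top",[[278,192],[349,197],[343,285],[268,279]]),"side":sub("side",[[250,245],[327,263],[313,300],[237,283]])}
# corner order: top: far-left(+x,+y), far-right(+x,-y), near-right, near-left ; side: far-right, near-right, near-left, far-left
co={"top":[(1,1),(1,-1),(-1,-1),(-1,1)],"side":[(1,-1),(-1,-1),(-1,1),(1,1)]}
def blob(n,kind,roi):
    x0,y0,x1,y1=roi; p=S[n]["pixels"][y0:y1,x0:x1].astype(int)
    m=(p[...,2]>110)&(p[...,1]<70)&(p[...,0]<70)
    v,u=np.nonzero(m); return np.array([u.mean()+x0,v.mean()+y0]),m.sum(),(u.min()+x0,u.max()+x0,v.min()+y0,v.max()+y0)
kb={"top":blob("top","r",(235,230,275,265)),"side":blob("side","r",(280,235,315,275))}
print(ft,kb)
chip={"top":(246,176),"side":(212,305)}
def res(p,full=False):
    sx,sy,yaw,ca,phi=p; s=np.array([sx,sy,0]); H=frame(yaw); P=s+[0,0,.17]; r=[]
    c,si=np.cos(yaw),np.sin(yaw)
    for n in S:
        X=[[sx+.12*a*c-.1*b*si,sy+.12*a*si+.1*b*c,.02] for a,b in co[n]]
        r+=list(np.clip(proj(S[n],X)-ft[n],-6,6).ravel())
        C=[sx+.24*np.cos(yaw+ca),sy+.24*np.sin(yaw+ca),.031]
        r+=list((proj(S[n],C)-chip[n]).ravel())
        K=P+H@pol(.135,phi-1+np.pi,.05 if n=="top" else .036)
        r+=list((proj(S[n],K)-kb[n][0]).ravel())
    return np.array(r)
f=least_squares(res,[.6,-.017,-.05,.85,0.],loss="soft_l1")
print(f.x,"\n",res(f.x).reshape(-1,2).round(1).tolist())
json.dump(f.x.tolist(),open("fit.json","w"))
sx,sy,yaw,ca,phi=f.x;P=np.array([sx,sy,.17]);H=frame(yaw)
C=np.array([sx+.24*np.cos(yaw+ca),sy+.24*np.sin(yaw+ca)])
b=np.linspace(1.6,2.2,601);e=[np.linalg.norm((P+H@pol(.24,x-1,-.058))[:2]-C) for x in b]
print("target b",b[np.argmin(e)],min(e),"chip",C,"grip0",P+H@pol(.135,np.pi-1,.044), "P",P)
I={}
for n in S:
    im=S[n]["pixels"].copy()
    def dot(X,c): 
        u=proj(S[n],X)[0]; cv2.circle(im,(int(round(u[0])),int(round(u[1]))),1,c,-1)
    for x in co[n]: dot([sx+.12*x[0]*np.cos(yaw)-.1*x[1]*np.sin(yaw),sy+.12*x[0]*np.sin(yaw)+.1*x[1]*np.cos(yaw),.02],(0,0,255))
    for r in (.04,.1,.16,.2):
        for w in(-.018,.018): dot(P+H@(pol(r,-1,.015)+w*np.array([np.sin(1),np.cos(1),0])),(0,255,0))
    dot(P+H@pol(.24,-1,-.058),(255,0,255)); dot(P+H@pol(.135,np.pi-1,.064),(255,255,0));dot([*C,.031],(0,255,255))
    I[n]=cv2.resize(im[130:330,170:450] if n=="top" else im[140:340,160:440],None,fx=1.4*2,fy=2.8,interpolation=cv2.INTER_CUBIC)[:, :]
cv2.imwrite("pics/fit.png",cv2.resize(np.vstack([I["top"],I["side"]]),(420*2-60,600*2-20))[:, :] if 0 else np.hstack([cv2.resize(I["top"],(400,286)),cv2.resize(I["side"],(400,286))]))
E
python3 fit.py
```

```text
{'top': array([[277.55127, 190.52724],
       [349.     , 197.     ],
       [341.20816, 284.55557],
       [266.55484, 276.49677]], dtype=float32), 'side': array([[250.     , 245.     ],
       [327.     , 263.     ],
       [311.6758 , 301.77264],
       [237.     , 283.     ]], dtype=float32)} {'top': (array([256.52380952, 249.76190476]), np.int64(21), (np.int64(252), np.int64(259), np.int64(245), np.int64(253))), 'side': (array([297.20212766, 255.85106383]), np.int64(188), (np.int64(292), np.int64(303), np.int64(245), np.int64(267)))}
[0.58779075 0.02518323 0.0256569  0.90967951 0.06364584] 
 [[-0.4, -0.6], [1.7, 0.1], [1.6, 0.8], [-0.4, 1.1], [-0.8, -0.1], [-1.9, -0.2], [2.2, -4.1], [-1.8, -6.0], [0.0, -1.5], [-5.4, 3.0], [-0.7, -0.1], [1.0, -0.5]]
target b 1.9250000000000003 0.0027338434822469075 chip [0.7302422  0.21833495] grip0 [0.50841354 0.1367822  0.20749574] P [0.58779075 0.02518323 0.17      ]
```

View pics/fit.png

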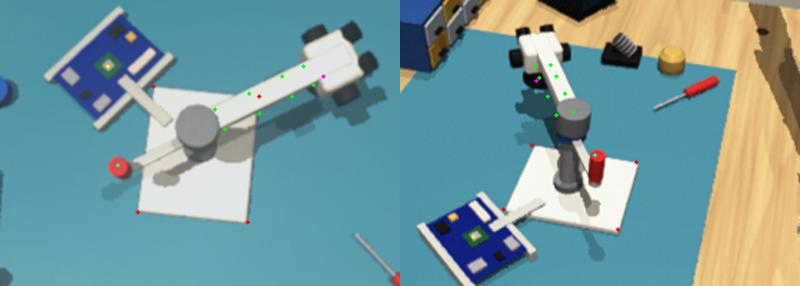

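```bash
sed -i 's/\[\[278,192\],\[349,197\],\[343,285\],\[268,279\]\])/[[277.5,190.5],[349,197],[342.5,285],[267,278.5]],4)/; s/\[\[250,245\],\[327,263\],\[313,300\],\[237,283\]\])/[[252,241.5],[325,253.5],[311.5,301],[232,287]],4)/; s/>110)&(p\[...,1\]<70)&(p\[...,0\]<70)/>1.8*p[...,1])\&(p[...,2]>80)\&(p[...,2]>1.8*p[...,0])/; s/r+=list(np.clip(proj(S\[n\],X)-ft\[n\],-6,6).ravel())/d=proj(S[n],X)-ft[n]; d[1]*=(n!="top"); r+=list(d.ravel())/; s/sx,sy,yaw,ca,phi=p;/sx,sy,yaw,ca,phi=p; phi=0;/' fit.py; python3 fit.py
```

```text
{'top': array([[277.5    , 190.5    ],
       [349.     , 197.     ],
       [341.18097, 284.68234],
       [266.52826, 276.52728]], dtype=float32), 'side': array([[254.38148, 241.57393],
       [325.93997, 253.73738],
       [311.69348, 301.87057],
       [232.     , 287.     ]], dtype=float32)} {'top': (array([252.57857143, 246.45714286]), np.int64(140), (np.int64(246), np.int64(259), np.int64(240), np.int64(253))), 'side': (array([297.1588785 , 255.72897196]), np.int64(214), (np.int64(292), np.int64(303), np.int64(245), np.int64(267)))}
[0.58585145 0.02558494 0.01743389 0.9098757  0.        ] 
 [[-0.2, -0.1], [0.0, 0.0], [1.0, 1.7], [-1.0, 1.4], [-0.5, 0.0], [-0.4, 0.0], [-1.3, -0.6], [0.1, -0.4], [0.3, -1.2], [0.0, -1.1], [-0.5, -0.3], [-1.7, 0.6]]
target b 1.9250000000000003 0.0027320114649668757 chip [0.72984869 0.21758701] grip0 [0.5073946  0.13783284 0.20749574] P [0.58585145 0.02558494 0.17      ]
```

View pics/fit.png

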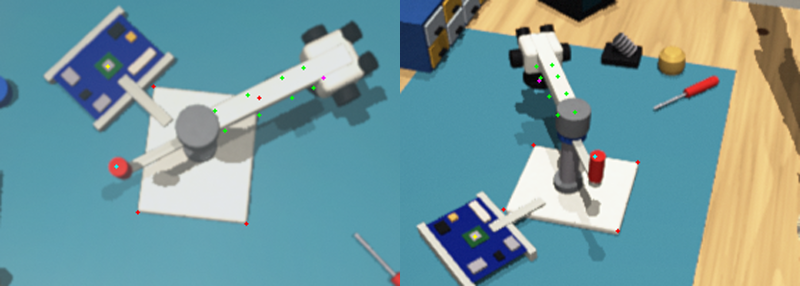

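```bash
cat > plan.py <<'E'
from h import *; from geo import *; import json,sys
from scipy.spatial.transform import Rotation as Ro
sx,sy,yaw,ca,_=json.load(open("fit.json")); P=np.array([sx,sy,.17]); H=frame(yaw); RT=H@np.diag([1,-1,-1.])
def pose():
    s=robot.read_state(); return s,np.array(s["eef_pos"]),Ro.from_euler("xyz",s["ee_rot"],degrees=True).as_matrix()
def rows(p,R,pt,Rt,n):
    w=Ro.from_matrix(R.T@Rt).as_rotvec(degrees=True)/n; dR=Ro.from_rotvec(w,degrees=True).as_matrix(); tr=[]
    for i in range(n): tr.append((R.T@(pt-p)/n*1000).round(1).tolist()); R=R@dR
    print("n",n,"rot",w.round(2).tolist(),"travel",tr)
def tcp(phi,up=0): return P+H@pol(.135,phi-1+np.pi,.044+.155+up)
E
python3 - <<'E'
from plan import *
s,p,R=pose()
rows(p,R,np.array([.42,-.33,.50]),Ro.from_euler("xyz",[180,0,-36],degrees=True).as_matrix(),16)
print("pre",tcp(0,.08),"grasp",tcp(0))
E
```

```text
n 16 rot [-0.0, -0.0, -2.42] travel [[-13.8, -19.9, -6.0], [-13.0, -20.4, -6.0], [-12.1, -21.0, -6.0], [-11.2, -21.5, -6.0], [-10.3, -21.9, -6.0], [-9.3, -22.3, -6.0], [-8.4, -22.7, -6.0], [-7.4, -23.0, -6.0], [-6.4, -23.3, -6.0], [-5.4, -23.6, -6.0], [-4.4, -23.8, -6.0], [-3.4, -24.0, -6.0], [-2.4, -24.1, -6.0], [-1.4, -24.2, -6.0], [-0.4, -24.2, -6.0], [0.6, -24.2, -6.0]]
pre [0.48697848 0.13747687 0.44160694] grasp [0.49392865 0.13759805 0.36190951]
```

Request:
{"op": "move_arm", "data": {"rot": [[0, 0, -2.4], [0, 0, -2.4], [0, 0, -2.4], [0, 0, -2.4], [0, 0, -2.4], [0, 0, -2.4], [0, 0, -2.4], [0, 0, -2.4]], "travel": [[-14, -20, -10], [-13, -20.5, -10], [-12, -21, -10], [-11, -21.5, -10], [-10, -22, -8], [-9, -22, -6], [-8, -22.5, -6], [-7, -23, -6]], "grip": [85, 85, 85, 85, 85, 85, 85, 85]}}

```text
time_s: 2.27
eef_pos: [0.2947, -0.478, 0.4707]
ee_rot: [179.7, 0.1, -55.4]
ft_force: [-0.3, -0.6, 0.1]
grip_width: 0.995
```

Request:
{"op": "move_arm", "data": {"rot": [[0, 0, -2.4], [0, 0, -2.4], [0, 0, -2.4], [0, 0, -2.4], [0, 0, -2.4], [0, 0, -2.4], [0, 0, -2.4], [0, 0, -2.4]], "travel": [[-6, -23, -6], [-5, -23.5, -6], [-4, -24, -6], [-3, -24, -6], [-2, -24, -6], [-1, -24, -6], [0, -24, -6], [0, -24, -6]], "grip": [85, 85, 85, 85, 85, 85, 85, 85]}}

```text
time_s: 2.93
eef_pos: [0.4243, -0.3227, 0.5219]
ee_rot: [179.7, 0.0, -35.2]
ft_force: [0.3, -0.6, -0.7]
grip_width: 0.996
```

```bash
python3 - <<'E'
from plan import *
s,p,R=pose(); print(s["time_s"],p,s["ee_rot"],s["joint_positions"])
rows(p,R,tcp(0,.08),RT,16)
E
```

```text
2.9333 [ 0.42427727 -0.32274259  0.52188188] [ 1.79677556e+02  3.12061087e-02 -3.52444459e+01] [ 42.32273764  19.90569938 -11.49168837  95.67869902   4.64863021
  64.90905841  -5.72196729]
n 16 rot [0.12, 0.31, -2.26] travel [[-13.4, -25.8, 4.9], [-12.4, -26.3, 4.9], [-11.4, -26.7, 4.9], [-10.3, -27.2, 4.8], [-9.3, -27.5, 4.9], [-8.2, -27.9, 4.9], [-7.1, -28.2, 4.9], [-6.0, -28.4, 4.9], [-4.9, -28.6, 4.9], [-3.8, -28.8, 5.0], [-2.7, -28.9, 5.0], [-1.6, -29.0, 5.1], [-0.5, -29.0, 5.1], [0.6, -29.0, 5.2], [1.7, -28.9, 5.2], [2.9, -28.8, 5.3]]
```

Request:
{"op": "move_arm", "data": {"rot": [[0.1, 0.3, -2.3], [0.1, 0.3, -2.3], [0.1, 0.3, -2.3], [0.1, 0.3, -2.3], [0.1, 0.3, -2.3], [0.1, 0.3, -2.3], [0.1, 0.3, -2.3], [0.1, 0.3, -2.3]], "travel": [[-13.5, -26, 3], [-12.5, -26.5, 3], [-11.5, -26.5, 3], [-10.5, -27, 3], [-9.5, -27.5, 3], [-8, -28, 3], [-7, -28, 3], [-6, -28.5, 3]], "grip": [85, 85, 85, 85, 85, 85, 85, 85]}}

```text
time_s: 3.6
eef_pos: [0.4561, -0.0829, 0.4985]
ee_rot: [180.0, -3.1, -16.0]
ft_force: [0.8, 0.6, 0.1]
grip_width: 0.997
```

Request:
{"op": "move_arm", "data": {"rot": [[0.1, 0.3, -2.3], [0.1, 0.3, -2.3], [0.1, 0.3, -2.3], [0.1, 0.3, -2.3], [0.1, 0.3, -2.3], [0.1, 0.3, -2.3], [0.1, 0.3, -2.3], [0.1, 0.3, -2.3]], "travel": [[-5, -28.5, 6], [-4, -29, 6], [-3, -29, 7], [-1.5, -29, 7], [-0.5, -29, 7], [0.5, -29, 7], [1.5, -28, 7], [3, -28, 7]], "grip": [85, 85, 85, 85, 85, 85, 85, 85]}}

```text
time_s: 4.27
eef_pos: [0.4815, 0.1572, 0.444]
ee_rot: [179.3, -6.0, 3.3]
ft_force: [1.0, -0.7, 0.7]
grip_width: 0.995
```

```bash
python3 - <<'E'
from plan import *
s,p,R=pose(); print(s["time_s"],p,s["ee_rot"])
rows(p,R,tcp(0,0),RT,8)
for n in("side","top"):
    S=robot.snapshot(n); cv2.imwrite(f"pics/{n}1.png",S["pixels"])
    im=S["pixels"].copy(); g=p+R@[0,0,.155]
    for X,c in((g,(0,255,0)),(tcp(0)+RT@[0,0,.155],(255,255,0))):
        u=proj(S,X)[0]; cv2.circle(im,(int(u[0]),int(u[1])),1,c,-1)
    if n=="side": a=im[150:350,200:400]
    else: b=im[150:350,200:400]
cv2.imwrite("pics/pre.png",cv2.resize(np.hstack([a,b]),(800,400)))
E
```

```text
4.2667 [0.48150585 0.15715859 0.44403097] [179.26206053  -6.01018223   3.28240734]
n 8 rot [0.06, -0.13, 0.28] travel [[0.3, 2.4, 10.4], [0.4, 2.4, 10.4], [0.4, 2.4, 10.4], [0.4, 2.4, 10.4], [0.5, 2.4, 10.4], [0.5, 2.4, 10.4], [0.5, 2.5, 10.4], [0.6, 2.5, 10.4]]
```

View pics/pre.png

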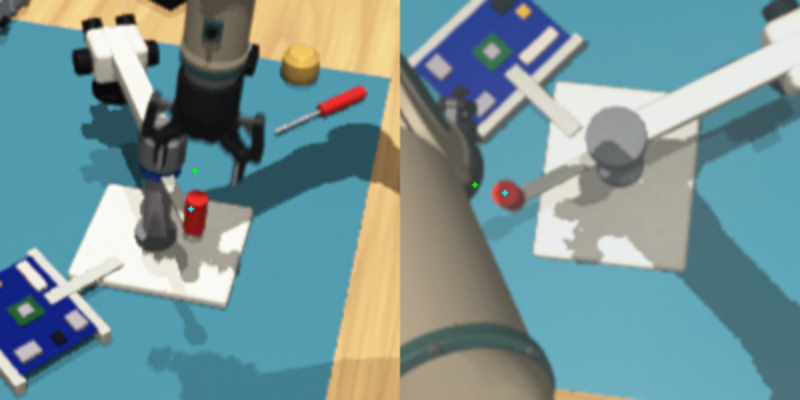

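Side view: knob axis about 3 px right of my projected grip point; top view agrees to about 1.5 px. I'll shift the target about 3 mm towards −x and descend.

Request:
{"op": "move_arm", "data": {"rot": [[0.1, -0.1, 0.3], [0, -0.1, 0.3], [0.1, -0.2, 0.3], [0, -0.1, 0.3], [0.1, -0.1, 0.3], [0, -0.1, 0.3], [0.1, -0.2, 0.3], [0, -0.1, 0.3]], "travel": [[0, 5, 8], [0, 5, 9], [0, 4, 10], [0, 3, 11], [0, 2.5, 11], [0, 0, 11], [0, 0, 11], [0, 0, 11]], "grip": [85, 85, 85, 85, 85, 85, 85, 85]}}

```text
time_s: 5.03
eef_pos: [0.4913, 0.1294, 0.3561]
ee_rot: [179.9, -4.9, 0.1]
ft_force: [0.2, 0.2, -0.2]
grip_width: 1.003
```

```bash
python3 - <<'E'
from plan import *
s,p,R=pose(); print(s["time_s"],p,s["ee_rot"],s["ft_force"])
print("want",tcp(0),"delta tool mm",(R.T@(tcp(0)-p)*1000).round(1), "hinge frame", (H.T@(p-tcp(0))*1000).round(1))
S=robot.snapshot("side"); cv2.imwrite("pics/near.png",cv2.resize(S["pixels"][190:320,210:360],(750,650))[:600])
E
```

```text
5.0333 [0.49126433 0.12935927 0.35606173] [ 1.79858212e+02 -4.93499559e+00  1.44814561e-01] [ 0.24728219  0.22996802 -0.23765474]
want [0.49392865 0.13759805 0.36190951] delta tool mm [ 3.2 -8.2 -5.6] hinge frame [-3.3 -8.2 -5.6]
```

View pics/near.png

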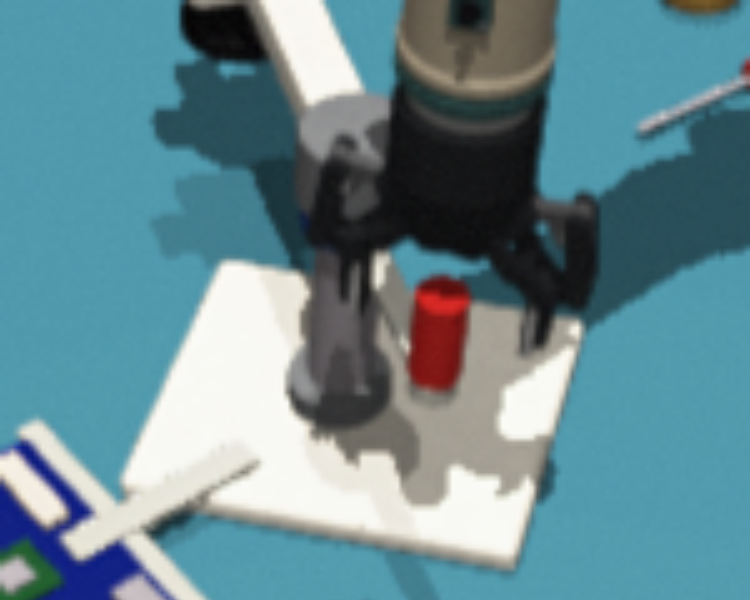

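The knob sits centred between the open fingers along the jaw axis. The hand is 8 mm off along the pads and 5.6 mm too low, so I'll correct both and close.

Request:
{"op": "move_arm", "data": {"rot": [[0, 0, 0.3], [0, 0, 0.3], [0, 0, 0.3], [0, 0, 0], [0, 0, 0], [0, 0, 0], [0, 0, 0], [0, 0, 0]], "travel": [[0, -3, -2], [0, -3, -2], [0, -2, -1.5], [0, 0, 0], [0, 0, 0], [0, 0, 0], [0, 0, 0], [0, 0, 0]], "grip": [85, 85, 85, 20, 20, 20, 20, 20]}}

```text
time_s: 5.75
eef_pos: [0.4907, 0.1358, 0.3609]
ee_rot: [179.9, -4.8, -1.1]
ft_force: [0.5, 0.8, 1.6]
grip_width: 0.337
```

```bash
cat > est.py <<'E'
from plan import *
BZ=[.015]
def white(S): return S["pixels"].min(axis=2).astype(np.float32)
def score(S,W,b,z):
    d=np.array([np.cos(b-1),np.sin(b-1),0]);n=np.array([-d[1],d[0],0]); rr=np.linspace(.07,.19,13)
    def val(o): 
        u=proj(S,P+(rr[:,None]*d+o*n+[0,0,z])@H.T).astype(np.float32)
        return cv2.remap(W,u[None,:,0],u[None,:,1],cv2.INTER_LINEAR).mean()
    return sum(val(o) for o in(-.014,-.007,0,.007,.014))/5-(val(-.022)+val(-.028)+val(.022)+val(.028))/4
E
python3 - <<'E'
from est import *
s,p,R=pose(); print(s["time_s"],p,s["ee_rot"],s["ft_force"],s["wrist_torque"],s["grip_width"])
q=H.T@(p+R@[0,0,.155]-P); print("grip in hinge frame",q,np.hypot(*q[:2]),"phi",(np.arctan2(q[1],q[0])-np.pi+1))
for n in("side","top"):
    S=robot.snapshot(n);W=white(S); cv2.imwrite(f"pics/{n}2.png",S["pixels"])
    for z in(.015,.03,.045,.06,.075):
        bs=np.arange(-.2,.2,.005); sc=[score(S,W,b,z) for b in bs]; i=np.argmax(sc); print(n,z,bs[i].round(3),round(sc[i],1))
E
```

```text
5.75 [0.49073356 0.1357622  0.36087682] [179.87273907  -4.80258699  -1.08539898] [0.51591313 0.78743038 1.56354149] [ 0.01981489 -0.01887835  0.03210829] 0.33694077091563174
grip in hinge frame [-0.07675872  0.11100269  0.04325458] 0.13495739449530061 phi 0.034204308189289545
side 0.015 -0.1 123.9
side 0.03 -0.07 143.3
side 0.045 -0.03 149.1
side 0.06 0.01 130.4
side 0.075 0.065 100.6
top 0.015 0.055 115.2
top 0.03 0.04 123.2
top 0.045 0.015 129.3
top 0.06 0.0 133.0
top 0.075 -0.015 133.7
```

```bash
cat > ctl.py <<'E'
from est import *
from scipy.optimize import least_squares, minimize_scalar
import os
TB=1.925; ROW=1/12; DT=1/120.
K,C=.305,.012
def log(): return json.load(open("log.json")) if os.path.exists("log.json") else {"t":[],"phi":[],"obs":[]}
def knob():
    s,p,R=pose(); q=H.T@(p+R@[0,0,.155]-P); return s,p,R,q,np.arctan2(q[1],q[0])-np.pi+1
def arc(p,R,q,phi0,phis,r=.135):
    out=[];cur=p.copy()
    for f in phis:
        tgt=P+H@pol(r,f-1+np.pi,q[2])-R@[0,0,.155]; out.append((R.T@(tgt-cur)*1000).round(1).tolist()); cur=tgt
    return out
def measure(n,lo=-.1,hi=2.5):
    S=robot.snapshot(n);W=white(S); bs=np.arange(max(lo,-.1),hi,.01); sc=np.array([score(S,W,b,.056) for b in bs]); i=sc.argmax()
    b2=np.arange(bs[i]-.03,bs[i]+.03,.001); s2=np.array([score(S,W,b,.056) for b in b2]); w=np.maximum(s2-s2.max()+6,0)
    return float((w*b2).sum()/w.sum()),float(s2.max()),S
def sim(b,w,I,G,off,tt,pp,ts):
    "integrate from ts[0], return states at ts; phi piecewise linear"
    out=[(b,w)]; t=ts[0]
    for te in ts[1:]:
        n=max(1,int(np.ceil((te-t)/DT))); h=(te-t)/n
        ph=np.interp(t+h*np.arange(n+1),tt,pp)+off
        for i in range(n):
            dp=(ph[i+1]-ph[i])/h; a=(K*(ph[i]-b)+C*(dp-w)-C*w+G*np.sin(b-1)-.004*np.tanh(w/.01))/I
            w+=a*h; b+=w*h
            if b<0: b=0.;w=max(w,0.)
        t=te; out.append((b,w))
    return np.array(out)
E
python3 - <<'E'
from ctl import *
s,p,R,q,phi=knob(); x=np.linspace(0,1,17)[1:]; u=x*x*(3-2*x)*.5+.5*x
print(phi,q); a=arc(p,R,q,phi,phi+(1.0-phi)*u); print(a[:8]);print(a[8:])
E
```

```text
0.03394632984675061 [-0.07672138  0.1110099   0.0432388 ]
[[-3.8, 2.9, 0.0], [-4.7, 4.0, 0.0], [-5.3, 5.0, 0.0], [-5.7, 6.0, 0.0], [-5.8, 6.9, 0.1], [-5.7, 7.7, 0.1], [-5.3, 8.4, 0.1], [-4.7, 9.0, 0.1]]
[[-4.0, 9.3, 0.1], [-3.3, 9.4, 0.1], [-2.5, 9.3, 0.1], [-1.7, 8.8, 0.1], [-1.1, 8.2, 0.0], [-0.5, 7.3, 0.0], [-0.1, 6.1, 0.0], [0.1, 4.8, 0.0]]
```

Request:
{"op": "move_arm", "data": {"rot": [[0, 0, 0], [0, 0, 0], [0, 0, 0], [0, 0, 0], [0, 0, 0], [0, 0, 0], [0, 0, 0], [0, 0, 0]], "travel": [[-3.8, 2.9, 0], [-4.7, 4, 0], [-5.3, 5, 0], [-5.7, 6, 0], [-5.8, 6.9, 0.1], [-5.7, 7.7, 0.1], [-5.3, 8.4, 0.1], [-4.7, 9, 0.1]], "grip": [20, 20, 20, 20, 20, 20, 20, 20]}}

```text
time_s: 6.52
eef_pos: [0.4465, 0.0823, 0.357]
ee_rot: [179.9, -5.1, -1.0]
ft_force: [4.4, -0.2, -2.8]
grip_width: 0.336
```

```bash
python3 - <<'E'
from ctl import *
s,p,R,q,phi=knob(); print(s["time_s"],phi,np.hypot(*q[:2]),q,"F hinge",(H.T@s["ft_force"]).round(2),s["grip_width"],s["ee_rot"])
x=np.linspace(0,1,9)[1:]; u=2*x-x*x*1.0; u=u/u[-1]
print(arc(p,R,q,phi,phi+(1.0-phi)*u))
E
```

```text
6.5167 0.5508892921569646 0.13472674702595172 [-0.12136637  0.05849358  0.04327523] F hinge [ 4.17 -0.25 -3.22] 0.33609346505415555 [179.92552961  -5.065556    -1.04296496]
[[-5.3, 13.2, 0.1], [-3.2, 11.9, 0.0], [-1.9, 10.3, 0.0], [-0.9, 8.5, 0.0], [-0.3, 6.6, 0.0], [-0.0, 4.7, 0.0], [0.1, 2.8, 0.0], [0.0, 0.9, 0.0]]
```

Request:
{"op": "move_arm", "data": {"rot": [[0, 0, 0], [0, 0, 0], [0, 0, 0], [0, 0, 0], [0, 0, 0], [0, 0, 0], [0, 0, 0], [0, 0, 0]], "travel": [[-5, 13, 0.1], [-3.2, 12, 0], [-1.9, 10.3, 0], [-0.9, 8.5, 0], [-0.3, 6.6, 0], [0, 4.7, 0], [0.1, 2.8, 0], [0, 0.9, 0]], "grip": [20, 20, 20, 20, 20, 20, 20, 20]}}

```text
time_s: 7.18
eef_pos: [0.4332, 0.0169, 0.3553]
ee_rot: [-179.6, -5.6, -1.3]
ft_force: [4.1, 2.9, -3.2]
grip_width: 0.335
```

```bash
cat > cyc.py <<'E'
# one control cycle: look, fit state, plan next call.  argv: [T of the remaining move | 0 = hold]
from ctl import *
L=log(); s,p,R,q,phi=knob(); t0=s["time_s"]
W0=3.0
lo,hi=(-.1,.6)
if L["obs"] and L["obs"][-1][1]>.1: lo,hi=L["obs"][-1][1]-.7,min(2.5,L["obs"][-1][1]+.8)
b,sc,S=measure("side",lo,hi); cv2.imwrite("pics/last.png",S["pixels"])
t1=float(robot.read_state()["time_s"])
L["t"].append(t0);L["phi"].append(phi);L["t"].append(t1+1e-6);L["phi"].append(phi)
L["obs"].append([t0,b,sc]); L["F"]=L.get("F",[])+[s["ft_force"].tolist()]
obs=np.array(L["obs"]); tt,pp=L["t"],L["phi"]
moving=[i for i in range(len(obs)) if obs[i,1]>.03]
G0=.44*1.02;I0=.126*1.02; x0=[0,0,I0,G0,0]
if moving:
    i0=max(0,moving[0]-1,len(obs)-8); o=obs[i0:]
    def f(x):
        st=sim(x[0],x[1],x[2],x[3],x[4],tt,pp,o[:,0])
        return np.r_[(st[:,0]-o[:,1])/.012,(x[2]-I0)/(.07*I0),(x[3]-G0)/(.07*G0),x[4]/.03,(x[1]/.02 if i0<=moving[0] else 0)]
    x=least_squares(f,[o[0,1],0 if len(o)<3 else (o[1,1]-o[0,1])/(o[1,0]-o[0,0]),I0,G0,0],x_scale=[.1,.1,.02,.05,.03],diff_step=1e-4).x
    st=sim(*x,tt,pp,np.r_[o[:,0],t1])
    print("resid",(st[:-1,0]-o[:,1]).round(3),"I %.3f G %.3f off %.3f"%tuple(x[2:]))
    cur=st[-1]; I,G,off=x[2:]
else: cur=np.array([0.,0.]);I,G,off=I0,G0,0.
print("t %.2f phi %.3f b_meas %.3f score %.0f  est b %.3f w %.3f F %s r %.4f z %.4f"%(t0,phi,b,sc,cur[0],cur[1],(H.T@s["ft_force"]).round(1),np.hypot(*q[:2]),q[2]))
# MPC: knots at call ends (0.667 ramp + 0.05 hold)
T=float(sys.argv[1]); N=6; call=8*ROW; per=call+.05
def ref(t):   # quintic from current state to TB at rest in T s
    if T<=0: return np.full_like(t,TB)
    A=np.array([[T**3,T**4,T**5],[3*T**2,4*T**3,5*T**4],[6*T,12*T*T,20*T**3]])
    c=np.linalg.solve(A,[TB-cur[0]-cur[1]*T,-cur[1],0]); u=np.minimum(t,T); return cur[0]+cur[1]*u+c[0]*u**3+c[1]*u**4+c[2]*u**5
def traj(kn):
    a=[t1];v=[phi]
    for i,k in enumerate(kn): a+=[t1+i*per+call,t1+(i+1)*per];v+=[k,k]
    ts=t1+np.arange(0,2*N+1)*per/2; return ts-t1,sim(cur[0],cur[1],I,G,off,a,v,ts)
def cost(kn):
    ts,st=traj(kn); d=np.diff(np.r_[phi,kn]); g=2 if T<=0 else 1
    end=kn[-1]+off-(TB-G/K*np.sin(TB-1))
    return np.r_[(st[1:,0]-ref(ts[1:]))*3*g,st[1:,1]*(.7 if T<=0 else .0), d*.3, end*.5]
kn=least_squares(cost,np.full(N,phi),x_scale=.1,diff_step=1e-3,max_nfev=25).x
ts,st=traj(kn); print("knots",kn.round(3),"pred b",st[::2,0].round(3),"w",st[::2,1].round(2), "hold phi",round(TB-G/K*np.sin(TB-1)-off,3))
phis=phi+(kn[0]-phi)*np.arange(1,9)/8
print(arc(p,R,q,phi,phis))
json.dump(L,open("log.json","w"))
E
python3 cyc.py 7
```

```text
t 7.18 phi -5.241 b_meas 0.002 score 138  est b 0.000 w 0.000 F [ 3.8  2.8 -3.5] r 0.1347 z 0.0429
knots [-4.299 -3.357 -2.415 -1.473 -0.531  0.411] pred b [0. 0. 0. 0. 0. 0. 0.] w [0. 0. 0. 0. 0. 0. 0.] hold phi 0.75
[[1.9, 15.8, -0.0], [4.1, 15.4, -0.0], [5.8, 14.8, 0.0], [7.5, 14.0, 0.0], [9.1, 13.0, 0.1], [10.6, 11.8, 0.1], [11.9, 10.5, 0.1], [13.1, 9.0, 0.1]]
```

```bash
rm log.json; sed -i 's/np.arctan2(q\[1\],q\[0\])-np.pi+1/np.arctan2(-q[1],-q[0])+1/' ctl.py
cat >> cyc.py <<'E'
Rd=H@Ro.from_euler("z",-2,degrees=True).as_matrix()@np.diag([1,-1,-1.]); print("rot/row",(Ro.from_matrix(R.T@Rd).as_rotvec(degrees=True)/8).round(2))
E
python3 cyc.py 7
```

```text
t 7.23 phi 1.042 b_meas 0.002 score 138  est b 0.000 w 0.000 F [ 4.2  3.2 -2.9] r 0.1346 z 0.0429
knots [0.996 0.95  0.904 0.858 0.812 0.766] pred b [0. 0. 0. 0. 0. 0. 0.] w [0. 0. 0. 0. 0. 0. 0.] hold phi 0.75
[[-0.4, -0.7, -0.0], [-0.1, -0.8, 0.0], [-0.1, -0.8, 0.0], [-0.0, -0.8, 0.0], [-0.0, -0.8, 0.0], [-0.0, -0.8, 0.0], [-0.0, -0.8, 0.0], [-0.0, -0.8, 0.0]]
rot/row [-0.02 -0.07 -0.04]
```

```bash
python3 - <<'E'
s=open("cyc.py").read()
s=s.replace("kn=least_squares(cost,np.full(N,phi)","""tk=np.arange(0,N*per+.3,.02); rb=ref(tk); rv=np.gradient(rb,tk); ra=np.gradient(rv,tk)
ki=np.interp(per*np.arange(1,N+1),tk,rb+(I*ra+2*C*rv+.004*np.sign(rv)-G*np.sin(rb-1))/K)-off
kn=least_squares(cost,ki""")
open("cyc.py","w").write(s)
E
rm log.json; python3 cyc.py 7
```

```text
t 7.28 phi 1.039 b_meas 0.002 score 138  est b 0.000 w 0.000 F [ 3.6  2.4 -3.4] r 0.1347 z 0.0429
knots [1.374 1.369 1.377 1.275 1.07  0.836] pred b [0.    0.008 0.117 0.334 0.643 1.005 1.361] w [0.   0.06 0.23 0.37 0.48 0.51 0.46] hold phi 0.75
[[0.2, 5.6, -0.0], [0.8, 5.6, -0.0], [1.0, 5.6, -0.0], [1.3, 5.5, -0.0], [1.5, 5.4, 0.0], [1.7, 5.4, 0.0], [1.9, 5.3, 0.0], [2.2, 5.2, 0.0]]
rot/row [-0.02 -0.07 -0.03]
```

Request:
{"op": "move_arm", "data": {"rot": [[0, -0.1, 0], [0, -0.1, 0], [0, -0.1, 0], [0, 0, 0], [0, 0, 0], [0, 0, 0], [0, 0, 0], [0, 0, 0]], "travel": [[0.2, 5.6, 0], [0.8, 5.6, 0], [1, 5.6, 0], [1.3, 5.5, 0], [1.5, 5.4, 0], [1.7, 5.4, 0], [1.9, 5.3, 0], [2.2, 5.2, 0]], "grip": [20, 20, 20, 20, 20, 20, 20, 20]}}

```text
time_s: 8.0
eef_pos: [0.4425, -0.0226, 0.3559]
ee_rot: [-179.4, -5.2, -0.6]
ft_force: [1.5, 3.9, -1.6]
grip_width: 0.331
```

```bash
python3 cyc.py 6.3
```

```text
t 8.00 phi 1.336 b_meas 0.003 score 138  est b 0.000 w 0.000 F [ 1.4  3.9 -1.8] r 0.1344 z 0.0427
knots [1.29  1.45  1.378 1.2   0.934 0.78 ] pred b [0.    0.039 0.154 0.427 0.802 1.205 1.569] w [0.   0.09 0.27 0.47 0.56 0.54 0.47] hold phi 0.75
[[-0.8, -0.5, 0.0], [-0.3, -0.7, 0.0], [-0.3, -0.7, 0.0], [-0.3, -0.7, 0.0], [-0.3, -0.7, 0.0], [-0.3, -0.7, 0.0], [-0.2, -0.7, 0.0], [-0.2, -0.7, 0.0]]
rot/row [-0.06 -0.02  0.05]
```

Request:
{"op": "move_arm", "data": {"rot": [[0, 0, 0], [0, 0, 0], [0, 0, 0], [0, 0, 0], [0, 0, 0], [0, 0, 0], [0, 0, 0], [0, 0, 0]], "travel": [[0, 0.7, 0], [0.2, 0.7, 0], [0.2, 0.7, 0], [0.2, 0.7, 0], [0.2, 0.7, 0], [0.2, 0.7, 0], [0.2, 0.7, 0], [0.2, 0.7, 0]], "grip": [20, 20, 20, 20, 20, 20, 20, 20]}}

```text
time_s: 8.72
eef_pos: [0.4446, -0.0288, 0.3561]
ee_rot: [-179.3, -5.3, -0.6]
ft_force: [3.2, 3.8, -1.7]
grip_width: 0.336
```

```bash
python3 cyc.py 6.3
```

```text
resid [ 0.001 -0.001] I 0.128 G 0.437 off 0.004
t 8.72 phi 1.385 b_meas 0.085 score 136  est b 0.096 w 0.241 F [ 3.1  3.7 -2. ] r 0.1345 z 0.0428
knots [1.207 1.332 1.167 0.995 0.829 0.775] pred b [0.096 0.302 0.511 0.801 1.123 1.43  1.687] w [0.24 0.28 0.35 0.44 0.45 0.39 0.33] hold phi 0.776
[[-1.6, -2.5, 0.0], [-1.1, -2.8, 0.0], [-1.0, -2.8, 0.0], [-1.0, -2.8, 0.0], [-0.9, -2.9, 0.0], [-0.9, -2.9, 0.0], [-0.8, -2.9, 0.0], [-0.7, -2.9, 0.0]]
rot/row [-0.07 -0.03  0.05]
```

Request:
{"op": "move_arm", "data": {"rot": [[0, 0, 0], [0, 0, 0], [0, 0, 0], [0, 0, 0], [0, 0, 0], [0, 0, 0], [0, 0, 0], [0, 0, 0]], "travel": [[-1.3, -2.1, 0], [-1, -2.5, 0], [-0.9, -2.5, 0], [-0.9, -2.5, 0], [-0.8, -2.6, 0], [-0.8, -2.6, 0], [-0.7, -2.6, 0], [-0.6, -2.6, 0]], "grip": [20, 20, 20, 20, 20, 20, 20, 20]}}

```text
time_s: 9.43
eef_pos: [0.4377, -0.0081, 0.3557]
ee_rot: [-179.4, -5.3, -0.7]
ft_force: [1.7, 3.2, -1.6]
grip_width: 0.337
```

```bash
python3 cyc.py 6
```

```text
resid [ 0.004 -0.005  0.001] I 0.128 G 0.442 off 0.002
t 9.43 phi 1.225 b_meas 0.263 score 133  est b 0.277 w 0.254 F [ 1.6  3.2 -1.8] r 0.1345 z 0.0430
knots [1.32  1.204 1.086 0.914 0.771 0.752] pred b [0.277 0.462 0.705 0.986 1.285 1.559 1.772] w [0.25 0.3  0.37 0.41 0.41 0.34 0.26] hold phi 0.765
[[-0.1, 1.7, -0.0], [0.4, 1.5, -0.0], [0.4, 1.5, -0.0], [0.5, 1.5, -0.0], [0.5, 1.5, -0.0], [0.5, 1.5, -0.0], [0.5, 1.5, -0.0], [0.5, 1.5, -0.0]]
rot/row [-0.06 -0.04  0.04]
```

Good: model matches. Following the plan.

Request:
{"op": "move_arm", "data": {"rot": [[0, 0, 0], [0, 0, 0], [0, 0, 0], [0, 0, 0], [0, 0, 0], [0, 0, 0], [0, 0, 0], [0, 0, 0]], "travel": [[0, 1.6, 0], [0.4, 1.5, 0], [0.4, 1.5, 0], [0.4, 1.4, 0], [0.4, 1.4, 0], [0.4, 1.2, 0], [0.4, 1.2, 0], [0.4, 1, 0]], "grip": [20, 20, 20, 20, 20, 20, 20, 20]}}

```text
time_s: 10.15
eef_pos: [0.441, -0.0198, 0.356]
ee_rot: [-179.4, -5.4, -0.7]
ft_force: [3.3, 2.3, -1.6]
grip_width: 0.338
```

```bash
python3 cyc.py 5.5
```

```text
resid [ 0.006 -0.004 -0.006  0.003] I 0.127 G 0.443 off -0.003
t 10.15 phi 1.314 b_meas 0.419 score 130  est b 0.435 w 0.260 F [ 3.2  2.2 -1.9] r 0.1345 z 0.0430
knots [1.201 1.175 0.996 0.834 0.725 0.741] pred b [0.435 0.642 0.873 1.158 1.449 1.693 1.858] w [0.26 0.3  0.36 0.41 0.38 0.28 0.18] hold phi 0.766
[[-1.1, -1.6, 0.0], [-0.6, -1.8, 0.0], [-0.6, -1.8, 0.0], [-0.6, -1.8, 0.0], [-0.5, -1.8, 0.0], [-0.5, -1.9, 0.0], [-0.5, -1.9, 0.0], [-0.5, -1.9, 0.0]]
rot/row [-0.06 -0.05  0.04]
```

Request:
{"op": "move_arm", "data": {"rot": [[0, 0, 0], [0, 0, 0], [0, 0, 0], [0, 0, 0], [0, 0, 0], [0, 0, 0], [0, 0, 0], [0, 0, 0]], "travel": [[-0.8, -1.3, 0], [-0.6, -1.6, 0], [-0.6, -1.6, 0], [-0.6, -1.7, 0], [-0.5, -1.7, 0], [-0.5, -1.7, 0], [-0.5, -1.8, 0], [-0.5, -1.8, 0]], "grip": [20, 20, 20, 20, 20, 20, 20, 20]}}

```text
time_s: 10.87
eef_pos: [0.4368, -0.0059, 0.3558]
ee_rot: [-179.4, -5.4, -0.7]
ft_force: [4.6, 2.4, -1.3]
grip_width: 0.335
```

```bash
python3 cyc.py 5
```

```text
resid [ 0.006 -0.002 -0.006 -0.004  0.004] I 0.126 G 0.441 off -0.012
t 10.87 phi 1.208 b_meas 0.602 score 125  est b 0.620 w 0.278 F [ 4.5  2.4 -1.6] r 0.1345 z 0.0431
knots [1.177 1.057 0.906 0.778 0.714 0.752] pred b [0.62  0.829 1.08  1.357 1.618 1.811 1.91 ] w [0.28 0.32 0.37 0.39 0.33 0.2  0.09] hold phi 0.782
[[-0.6, -0.4, -0.0], [-0.1, -0.5, 0.0], [-0.1, -0.5, 0.0], [-0.1, -0.5, 0.0], [-0.1, -0.5, 0.0], [-0.1, -0.5, 0.0], [-0.1, -0.5, 0.0], [-0.1, -0.5, 0.0]]
rot/row [-0.05 -0.06  0.03]
```

Request:
{"op": "move_arm", "data": {"rot": [[0, 0, 0], [0, 0, 0], [0, 0, 0], [0, 0, 0], [0, 0, 0], [0, 0, 0], [0, 0, 0], [0, 0, 0]], "travel": [[-0.2, -0.4, 0], [-0.1, -0.5, 0], [-0.1, -0.5, 0], [-0.1, -0.5, 0], [-0.1, -0.5, 0], [-0.1, -0.5, 0], [-0.1, -0.5, 0], [-0.1, -0.6, 0]], "grip": [20, 20, 20, 20, 20, 20, 20, 20]}}

```text
time_s: 11.58
eef_pos: [0.436, -0.002, 0.3558]
ee_rot: [-179.5, -5.4, -0.8]
ft_force: [4.0, 1.8, -2.0]
grip_width: 0.337
```

```bash
python3 cyc.py 4.5
```

```text
resid [ 0.006 -0.001 -0.005 -0.004 -0.002  0.003] I 0.125 G 0.437 off -0.022
t 11.58 phi 1.179 b_meas 0.792 score 121  est b 0.809 w 0.291 F [ 3.8  1.7 -2.4] r 0.1345 z 0.0432
knots [1.069 0.982 0.838 0.753 0.735 0.779] pred b [0.809 1.032 1.277 1.537 1.756 1.887 1.925] w [0.29 0.32 0.36 0.35 0.25 0.11 0.01] hold phi 0.802
[[-0.9, -1.7, 0.0], [-0.4, -1.8, 0.0], [-0.3, -1.8, 0.0], [-0.3, -1.8, 0.0], [-0.3, -1.8, 0.0], [-0.2, -1.8, 0.0], [-0.2, -1.8, 0.0], [-0.2, -1.8, 0.0]]
rot/row [-0.05 -0.06  0.03]
```

Request:
{"op": "move_arm", "data": {"rot": [[0, 0, 0], [0, 0, 0], [0, 0, 0], [0, 0, 0], [0, 0, 0], [0, 0, 0], [0, 0, 0], [0, 0, 0]], "travel": [[-0.4, -1.5, 0], [-0.4, -1.8, 0], [-0.3, -1.8, 0], [-0.3, -1.8, 0], [-0.3, -1.8, 0], [-0.2, -1.8, 0], [-0.2, -1.8, 0], [-0.2, -1.8, 0]], "grip": [20, 20, 20, 20, 20, 20, 20, 20]}}

```text
time_s: 12.3
eef_pos: [0.4338, 0.0126, 0.3557]
ee_rot: [-179.5, -5.5, -0.8]
ft_force: [4.2, 1.3, -1.7]
grip_width: 0.33
```

```bash
python3 cyc.py 4
```

```text
resid [ 0.006 -0.002 -0.005 -0.004 -0.001  0.001  0.001] I 0.125 G 0.436 off -0.025
t 12.30 phi 1.071 b_meas 1.010 score 118  est b 1.026 w 0.317 F [ 4.1  1.2 -2.1] r 0.1346 z 0.0432
knots [0.971 0.871 0.78  0.746 0.77  0.801] pred b [1.026 1.26  1.498 1.715 1.863 1.922 1.924] w [ 0.32  0.33  0.33  0.26  0.14  0.03 -0.01] hold phi 0.808
[[-0.6, -1.6, 0.0], [-0.1, -1.7, 0.0], [-0.1, -1.7, 0.0], [-0.1, -1.7, 0.0], [-0.1, -1.7, 0.0], [-0.1, -1.7, 0.0], [-0.0, -1.7, 0.0], [-0.0, -1.7, 0.0]]
rot/row [-0.04 -0.06  0.02]
```

Request:
{"op": "move_arm", "data": {"rot": [[0, 0, 0], [0, 0, 0], [0, 0, 0], [0, 0, 0], [0, 0, 0], [0, 0, 0], [0, 0, 0], [0, 0, 0]], "travel": [[-0.2, -1.5, 0], [-0.1, -1.7, 0], [-0.1, -1.7, 0], [-0.1, -1.7, 0], [-0.1, -1.7, 0], [-0.1, -1.7, 0], [0, -1.7, 0], [0, -1.7, 0]], "grip": [20, 20, 20, 20, 20, 20, 20, 20]}}

```text
time_s: 13.02
eef_pos: [0.4333, 0.0263, 0.3557]
ee_rot: [-179.6, -5.4, -0.9]
ft_force: [5.1, -1.1, -2.8]
grip_width: 0.337
```

```bash
python3 cyc.py 3.5
```

```text
resid [ 0.006 -0.001 -0.005 -0.005 -0.002  0.001  0.003 -0.001] I 0.125 G 0.437 off -0.022
t 13.02 phi 0.971 b_meas 1.253 score 117  est b 1.269 w 0.345 F [ 4.8 -1.2 -3.2] r 0.1346 z 0.0432
knots [0.836 0.781 0.752 0.769 0.797 0.803] pred b [1.269 1.512 1.715 1.854 1.916 1.925 1.924] w [ 0.35  0.32  0.24  0.14  0.04 -0.   -0.  ] hold phi 0.802
[[-0.4, -2.3, 0.0], [0.0, -2.3, 0.0], [0.1, -2.3, 0.0], [0.1, -2.3, 0.0], [0.2, -2.3, 0.0], [0.2, -2.3, 0.0], [0.2, -2.3, 0.0], [0.3, -2.3, 0.0]]
rot/row [-0.03 -0.06  0.01]
```

Request:
{"op": "move_arm", "data": {"rot": [[0, 0, 0], [0, 0, 0], [0, 0, 0], [0, 0, 0], [0, 0, 0], [0, 0, 0], [0, 0, 0], [0, 0, 0]], "travel": [[0, -2.3, 0], [0, -2.3, 0], [0.1, -2.3, 0], [0.1, -2.3, 0], [0.2, -2.3, 0], [0.2, -2.3, 0], [0.2, -2.3, 0], [0.3, -2.3, 0]], "grip": [20, 20, 20, 20, 20, 20, 20, 20]}}

```text
time_s: 13.73
eef_pos: [0.4347, 0.0441, 0.3558]
ee_rot: [-179.8, -5.4, -1.0]
ft_force: [4.8, -1.8, -2.4]
grip_width: 0.335
```

```bash
python3 cyc.py 3
```

```text
resid [ 0.04  -0.015 -0.03  -0.022 -0.004  0.012  0.017 -0.009] I 0.123 G 0.423 off -0.029
t 13.73 phi 0.843 b_meas 1.518 score 120  est b 1.523 w 0.292 F [ 4.6 -1.9 -2.8] r 0.1347 z 0.0432
knots [0.853 0.776 0.824 0.843 0.847 0.847] pred b [1.523 1.71  1.854 1.914 1.925 1.925 1.925] w [0.29 0.24 0.14 0.04 0.   0.   0.  ] hold phi 0.846
[[-0.4, 0.1, -0.0], [-0.0, 0.2, -0.0], [-0.0, 0.2, -0.0], [-0.0, 0.2, -0.0], [-0.0, 0.2, -0.0], [-0.0, 0.2, -0.0], [-0.0, 0.2, -0.0], [-0.0, 0.2, -0.0]]
rot/row [ 0.   -0.05 -0.  ]
```

```bash
sed -i 's/if i0<=moving\[0\]/if i0<moving[0]/' cyc.py; python3 cyc.py 3
```

```text
resid [-0.     0.001 -0.    -0.001 -0.001 -0.     0.     0.   ] I 0.129 G 0.444 off -0.015
t 13.78 phi 0.839 b_meas 1.536 score 120  est b 1.555 w 0.368 F [ 4.2 -0.7 -3.4] r 0.1347 z 0.0432
knots [0.693 0.705 0.757 0.78  0.778 0.777] pred b [1.555 1.789 1.908 1.929 1.925 1.925 1.925] w [ 0.37  0.25  0.09 -0.   -0.    0.    0.  ] hold phi 0.777
[[0.0, -2.5, 0.0], [0.4, -2.4, 0.0], [0.4, -2.4, 0.0], [0.5, -2.4, 0.0], [0.5, -2.4, 0.0], [0.6, -2.4, 0.0], [0.6, -2.4, 0.0], [0.6, -2.4, 0.0]]
rot/row [-0.   -0.05 -0.  ]
```

Request:
{"op": "move_arm", "data": {"rot": [[0, 0, 0], [0, 0, 0], [0, 0, 0], [0, 0, 0], [0, 0, 0], [0, 0, 0], [0, 0, 0], [0, 0, 0]], "travel": [[0.3, -2.5, 0], [0.4, -2.4, 0], [0.4, -2.4, 0], [0.5, -2.4, 0], [0.5, -2.4, 0], [0.6, -2.4, 0], [0.6, -2.4, 0], [0.6, -2.4, 0]], "grip": [20, 20, 20, 20, 20, 20, 20, 20]}}

```text
time_s: 14.5
eef_pos: [0.4384, 0.061, 0.3559]
ee_rot: [179.8, -5.2, -1.3]
ft_force: [3.8, -3.8, -2.4]
grip_width: 0.338
```

```bash
python3 cyc.py 2.3
```

```text
resid [-0.     0.001 -0.    -0.002 -0.002  0.001  0.002 -0.001] I 0.129 G 0.448 off -0.014
t 14.50 phi 0.722 b_meas 1.795 score 126  est b 1.810 w 0.305 F [ 3.5 -3.9 -2.7] r 0.1347 z 0.0430
knots [0.637 0.716 0.805 0.77  0.763 0.766] pred b [1.81  1.962 1.963 1.925 1.924 1.926 1.925] w [ 0.31  0.1  -0.05 -0.03  0.01 -0.   -0.  ] hold phi 0.766
[[0.1, -1.5, -0.0], [0.4, -1.4, -0.0], [0.4, -1.4, -0.0], [0.4, -1.4, -0.0], [0.4, -1.4, -0.0], [0.4, -1.4, -0.0], [0.4, -1.4, -0.0], [0.4, -1.4, -0.0]]
rot/row [ 0.05 -0.03 -0.03]
```

Request:
{"op": "move_arm", "data": {"rot": [[0, 0, 0], [0, 0, 0], [0, 0, 0], [0, 0, 0], [0, 0, 0], [0, 0, 0], [0, 0, 0], [0, 0, 0]], "travel": [[0.6, -3.2, 0], [0.9, -3.2, 0], [1, -3.2, 0], [1, -3, 0], [0.2, -0.3, 0], [0, 0, 0], [0, 0, 0], [0, 0, 0]], "grip": [20, 20, 20, 20, 20, 20, 20, 20]}}

```text
time_s: 15.22
eef_pos: [0.4421, 0.0727, 0.3561]
ee_rot: [179.5, -5.1, -1.3]
ft_force: [3.0, -4.3, -1.0]
grip_width: 0.338
```

```bash
sed -i 's/^obs=np.array(L\["obs"\])/if len(L["obs"])==14 and "mid" not in L: L["t"][-2:-2]=[14.90];L["phi"][-2:-2]=[phi];L["mid"]=1\n&/' cyc.py; python3 - <<'E'
import json;print(len(json.load(open("log.json"))["obs"]))
E
python3 cyc.py 0
```

```text
12
resid [ 0.     0.001 -0.002 -0.002  0.001  0.001  0.    -0.   ] I 0.129 G 0.449 off -0.015
t 15.22 phi 0.637 b_meas 1.961 score 132  est b 1.967 w 0.105 F [ 2.8 -4.4 -1.2] r 0.1347 z 0.0428
knots [0.675 0.873 0.717 0.778 0.76  0.764] pred b [1.967 1.965 1.913 1.929 1.924 1.925 1.925] w [ 0.11 -0.08 -0.01  0.   -0.    0.   -0.  ] hold phi 0.764
[[-0.5, 0.5, 0.0], [-0.2, 0.6, 0.0], [-0.2, 0.6, 0.0], [-0.2, 0.6, 0.0], [-0.2, 0.6, 0.0], [-0.2, 0.6, 0.0], [-0.2, 0.6, 0.0], [-0.2, 0.6, 0.0]]
rot/row [ 0.08 -0.01 -0.04]
```

```bash
sed -i '/"mid" not in L/d' cyc.py; python3 - <<'E'
import json
L=json.load(open("log.json")); t,p=L["t"],L["phi"]; print(t[-3:],p[-3:])
t[-2:-2]=[14.92]; p[-2:-2]=[p[-1]]; json.dump(L,open("log.json","w"))
E
python3 cyc.py 0
```

```text
[14.550001, 15.2167, 15.266701] [0.7218206954614679, 0.6372086935065299, 0.6372086935065299]
resid [ 0.001 -0.001 -0.003 -0.     0.     0.002 -0.    -0.001] I 0.129 G 0.452 off -0.016
t 15.27 phi 0.638 b_meas 1.967 score 132  est b 1.970 w 0.076 F [ 3.3 -4.2 -1.5] r 0.1348 z 0.0428
knots [0.694 0.849 0.72  0.77  0.755 0.759] pred b [1.97  1.959 1.915 1.929 1.924 1.925 1.925] w [ 0.08 -0.08 -0.    0.   -0.    0.   -0.  ] hold phi 0.758
[[-0.5, 0.8, 0.0], [-0.3, 0.9, 0.0], [-0.3, 0.9, 0.0], [-0.3, 0.9, 0.0], [-0.3, 0.9, 0.0], [-0.3, 0.9, 0.0], [-0.3, 0.9, 0.0], [-0.3, 0.9, 0.0]]
rot/row [ 0.08 -0.01 -0.04]
```

Request:
{"op": "move_arm", "data": {"rot": [[0, 0, 0], [0, 0, 0], [0, 0, 0], [0, 0, 0], [0, 0, 0], [0, 0, 0], [0, 0, 0], [0, 0, 0]], "travel": [[-0.3, 0.8, 0], [-0.3, 0.9, 0], [-0.3, 0.9, 0], [-0.3, 0.9, 0], [-0.3, 0.9, 0], [-0.3, 0.9, 0], [-0.3, 0.9, 0], [-0.3, 0.9, 0]], "grip": [20, 20, 20, 20, 20, 20, 20, 20]}}

```text
time_s: 15.98
eef_pos: [0.439, 0.0628, 0.3559]
ee_rot: [179.4, -5.1, -1.5]
ft_force: [3.1, -3.8, -1.3]
grip_width: 0.338
```

```bash
cat >> cyc.py <<'E'
im=S["pixels"].copy()
c0=proj(S,np.array([sx+.24*np.cos(yaw+ca),sy+.24*np.sin(yaw+ca),.031]))[0]; l0=proj(S,P+H@pol(.24,cur[0]-1,-.058))[0]
for u,c in((c0,(0,255,255)),(l0,(255,0,255))): cv2.circle(im,(int(round(u[0])),int(round(u[1]))),1,c,-1)
cv2.imwrite("pics/chk.png",cv2.resize(im[200:340,150:330],(770,600)))
E
python3 cyc.py 0
```

```text
resid [ 0.002 -0.003 -0.002 -0.001  0.001  0.002  0.002 -0.002] I 0.130 G 0.453 off -0.016
t 15.98 phi 0.718 b_meas 1.978 score 132  est b 1.973 w -0.046 F [ 3.  -3.9 -1.5] r 0.1347 z 0.0429
knots [0.762 0.78  0.746 0.758 0.755 0.756] pred b [1.973 1.936 1.922 1.926 1.925 1.925 1.925] w [-0.05 -0.04  0.   -0.   -0.    0.   -0.  ] hold phi 0.756
[[-0.5, 0.7, 0.0], [-0.2, 0.7, 0.0], [-0.2, 0.7, 0.0], [-0.2, 0.7, 0.0], [-0.2, 0.7, 0.0], [-0.2, 0.7, 0.0], [-0.2, 0.7, 0.0], [-0.1, 0.7, 0.0]]
rot/row [ 0.11 -0.01 -0.06]
```

View pics/chk.png

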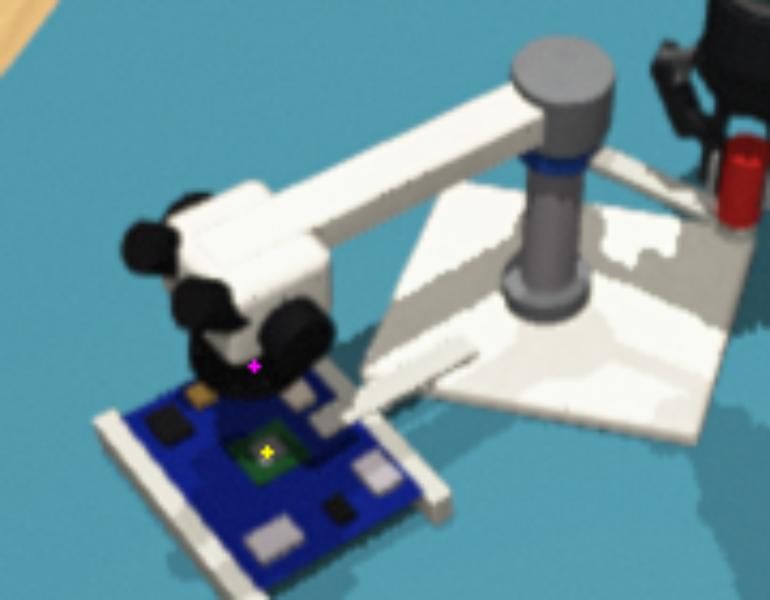

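The side view shows the lens ring centred near (258,365) in the crop and the chip at (267,452), matching the projected markers. The boom is slightly past the target, and I'll ease it back.

Request:
{"op": "move_arm", "data": {"rot": [[0, 0, 0], [0, 0, 0], [0, 0, 0], [0, 0, 0], [0, 0, 0], [0, 0, 0], [0, 0, 0], [0, 0, 0]], "travel": [[-0.3, 0.7, 0], [-0.2, 0.7, 0], [-0.2, 0.7, 0], [-0.2, 0.7, 0], [-0.2, 0.7, 0], [-0.2, 0.7, 0], [-0.2, 0.7, 0], [-0.1, 0.7, 0]], "grip": [20, 20, 20, 20, 20, 20, 20, 20]}}

```text
time_s: 16.7
eef_pos: [0.4372, 0.0558, 0.3557]
ee_rot: [179.4, -5.1, -1.6]
ft_force: [3.0, -3.7, -1.3]
grip_width: 0.335
```

```bash
python3 cyc.py 0; python3 - <<'E'
from ctl import *
b,sc,S=measure("top",1.6,2.3); print("top",b,sc)
im=S["pixels"].copy()
for X,c in((P+H@pol(.24,TB-1,-.058),(255,0,255)),([sx+.24*np.cos(yaw+ca),sy+.24*np.sin(yaw+ca),.031],(0,255,255))):
    u=proj(S,X)[0]; cv2.circle(im,(int(round(u[0])),int(round(u[1]))),1,c,-1)
cv2.imwrite("pics/topchk.png",cv2.resize(im[110:290,190:390],(667,600)))
E
```

```text
resid [ 0.003 -0.003 -0.003 -0.002  0.001  0.002  0.003 -0.003] I 0.129 G 0.453 off -0.012
t 16.70 phi 0.772 b_meas 1.956 score 131  est b 1.952 w -0.022 F [ 2.8 -3.7 -1.5] r 0.1346 z 0.0429
knots [0.709 0.79  0.737 0.755 0.75  0.751] pred b [1.952 1.939 1.921 1.926 1.925 1.925 1.925] w [-0.02 -0.03  0.    0.   -0.    0.   -0.  ] hold phi 0.751
[[-0.2, -1.1, -0.0], [0.2, -1.0, -0.0], [0.2, -1.0, -0.0], [0.2, -1.0, -0.0], [0.2, -1.0, -0.0], [0.2, -1.0, -0.0], [0.2, -1.0, -0.0], [0.3, -1.0, -0.0]]
rot/row [ 0.11 -0.02 -0.07]
top 1.9137232366054227 118.14815521240234
```

View pics/topchk.png

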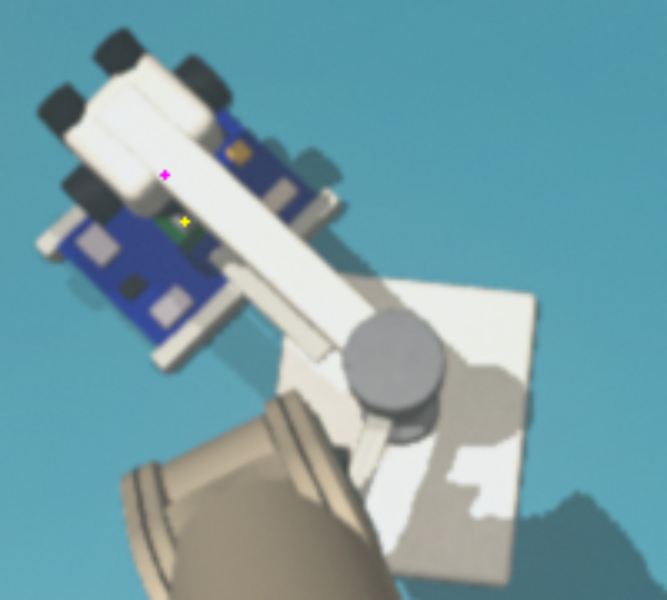

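The top view gives b≈1.914 and the side view about 1.945, so the cameras differ by some 7 mm at the lens. I'll ease to the hold point, then calibrate both views jointly.

Request:
{"op": "move_arm", "data": {"rot": [[0, 0, 0], [0, 0, 0], [0, 0, 0], [0, 0, 0], [0, 0, 0], [0, 0, 0], [0, 0, 0], [0, 0, 0]], "travel": [[0.1, -0.7, 0], [0.1, -0.7, 0], [0.1, -0.7, 0], [0, 0, 0], [0, 0, 0], [0, 0, 0], [0, 0, 0], [0, 0, 0]], "grip": [20, 20, 20, 20, 20, 20, 20, 20]}}

```text
time_s: 17.47
eef_pos: [0.4376, 0.0581, 0.3557]
ee_rot: [179.4, -5.1, -1.6]
ft_force: [4.5, -3.6, -1.3]
grip_width: 0.33
```

```bash
python3 cyc.py 0; cp pics/last.png pics/s3.png; cat > joint.py <<'E'
import est; from est import *
from scipy.optimize import minimize
St=robot.snapshot("top"); Ss=robot.snapshot("side"); cv2.imwrite("pics/t3.png",St["pixels"]);cv2.imwrite("pics/s3b.png",Ss["pixels"])
def mk(S,f): d=dict(S); d["pixels"]=cv2.imread(f); return d
# the two b=0 pairs plus the present pair; blur widens the basin
D=[(mk(Ss,"pics/side2.png"),0),(mk(St,"pics/top2.png"),0),(mk(Ss,"pics/s3b.png"),1),(mk(St,"pics/t3.png"),1)]
Ws=[cv2.GaussianBlur(white(d),(3,3),0) for d,_ in D]; P0=P.copy(); H0=H
def obj(v):
    est.P=P0+[v[0]/1000,v[1]/1000,0]; est.H=frame(yaw+v[4]/100)
    return -sum(score(d,w,(v[3] if k else 0),v[2]/1000) for (d,k),w in zip(D,Ws))+.6*(v[0]**2+v[1]**2)+.5*v[4]**2
for z0 in(50,58):
    r=minimize(obj,[0,0,z0,1.93,0],method="Nelder-Mead",options=dict(maxiter=1500,xatol=.005,fatol=.02,initial_simplex=np.array([[0,0,z0,1.93,0],[4,0,z0,1.93,0],[0,4,z0,1.93,0],[0,0,z0+8,1.93,0],[0,0,z0,1.98,0],[0,0,z0,1.93,2]])))
    v=r.x; obj(v); C=np.array([sx+.24*np.cos(yaw+ca),sy+.24*np.sin(yaw+ca)]); ln=est.P+est.H@pol(.24,v[3]-1,-.058)
    d=np.array([-np.sin(yaw+v[3]-1),np.cos(yaw+v[3]-1)]); e=ln[:2]-C
    print(v.round(3),round(-r.fun,1),[round(score(dd,w,(v[3] if k else 0),v[2]/1000),1) for (dd,k),w in zip(D,Ws)],"lens-chip mm",(e*1000).round(1),"tangential",(e@d*1000).round(1))
print("time",robot.read_state()["time_s"])
E
python3 joint.py
```

```text
resid [ 0.001  0.001 -0.003 -0.     0.     0.003 -0.    -0.001] I 0.128 G 0.450 off -0.002
t 17.47 phi 0.754 b_meas 1.956 score 131  est b 1.955 w 0.002 F [ 4.3 -3.7 -1.7] r 0.1347 z 0.0429
knots [0.693 0.803 0.728 0.754 0.747 0.748] pred b [1.955 1.945 1.919 1.927 1.924 1.925 1.925] w [ 0.   -0.04 -0.    0.   -0.    0.   -0.  ] hold phi 0.748
[[-0.1, -1.1, -0.0], [0.2, -1.0, -0.0], [0.2, -1.0, -0.0], [0.2, -1.0, -0.0], [0.2, -1.0, -0.0], [0.2, -1.0, -0.0], [0.3, -1.0, -0.0], [0.3, -1.0, -0.0]]
rot/row [ 0.1  -0.02 -0.07]
[ 0.772  0.676 51.012  1.922 -0.489] 488.8 [np.float32(130.9), np.float32(123.9), np.float32(122.2), np.float32(112.5)] lens-chip mm [3.8 1.8] tangential -2.0
[ 1.214  0.784 51.342  1.928 -0.781] 488.7 [np.float32(131.0), np.float32(124.5), np.float32(121.8), np.float32(113.0)] lens-chip mm [3.8 2.3] tangential -1.7
time 17.6167
```

The joint fit puts the lens within about 4 mm of the chip (2 mm along the arc), with the boom at rest. The side-only reading is biased by about +0.03. Holding and monitoring from here.

Request:
{"op": "move_arm", "data": {"rot": [[0, 0, 0], [0, 0, 0], [0, 0, 0], [0, 0, 0], [0, 0, 0], [0, 0, 0], [0, 0, 0], [0, 0, 0]], "travel": [[0, 0, 0], [0, 0, 0], [0, 0, 0], [0, 0, 0], [0, 0, 0], [0, 0, 0], [0, 0, 0], [0, 0, 0]], "grip": [20, 20, 20, 20, 20, 20, 20, 20]}}

```text
time_s: 18.28
eef_pos: [0.4376, 0.0581, 0.3557]
ee_rot: [179.4, -5.1, -1.6]
ft_force: [3.2, -2.7, -2.4]
grip_width: 0.338
```

```bash
sed -i 's/^TB=1.925/TB=1.955/' ctl.py; python3 cyc.py 0
```

```text
resid [ 0.002 -0.003 -0.     0.     0.003 -0.    -0.001  0.   ] I 0.128 G 0.450 off -0.001
t 18.28 phi 0.754 b_meas 1.956 score 131  est b 1.956 w 0.001 F [ 2.9 -2.8 -2.6] r 0.1347 z 0.0429
knots [0.747 0.754 0.752 0.752 0.752 0.752] pred b [1.956 1.956 1.955 1.955 1.955 1.955 1.955] w [ 0. -0.  0.  0. -0.  0. -0.] hold phi 0.752
[[-0.3, -0.2, -0.0], [0.0, -0.1, -0.0], [0.0, -0.1, -0.0], [0.0, -0.1, -0.0], [0.0, -0.1, -0.0], [0.0, -0.1, -0.0], [0.0, -0.1, -0.0], [0.0, -0.1, -0.0]]
rot/row [ 0.11 -0.02 -0.07]
```

Request:
{"op": "move_arm", "data": {"rot": [[0, 0, 0], [0, 0, 0], [0, 0, 0], [0, 0, 0], [0, 0, 0], [0, 0, 0], [0, 0, 0], [0, 0, 0]], "travel": [[0, 0, 0], [0, 0, 0], [0, 0, 0], [0, 0, 0], [0, 0, 0], [0, 0, 0], [0, 0, 0], [0, 0, 0]], "grip": [20, 20, 20, 20, 20, 20, 20, 20]}}

```text
time_s: 19.0
eef_pos: [0.4376, 0.0582, 0.3557]
ee_rot: [179.4, -5.1, -1.6]
ft_force: [3.7, -3.3, -1.4]
grip_width: 0.341
```

Request:
{"op": "move_arm", "data": {"rot": [[0, 0, 0], [0, 0, 0], [0, 0, 0], [0, 0, 0], [0, 0, 0], [0, 0, 0], [0, 0, 0], [0, 0, 0]], "travel": [[0, 0, 0], [0, 0, 0], [0, 0, 0], [0, 0, 0], [0, 0, 0], [0, 0, 0], [0, 0, 0], [0, 0, 0]], "grip": [20, 20, 20, 20, 20, 20, 20, 20]}}

```text
time_s: 19.67
eef_pos: [0.4376, 0.0582, 0.3557]
ee_rot: [179.4, -5.1, -1.6]
ft_force: [3.7, -3.4, -1.8]
grip_width: 0.334
```

Request:
{"op": "move_arm", "data": {"rot": [[0, 0, 0], [0, 0, 0], [0, 0, 0], [0, 0, 0], [0, 0, 0], [0, 0, 0], [0, 0, 0], [0, 0, 0]], "travel": [[0, 0, 0], [0, 0, 0], [0, 0, 0], [0, 0, 0], [0, 0, 0], [0, 0, 0], [0, 0, 0], [0, 0, 0]], "grip": [20, 20, 20, 20, 20, 20, 20, 20]}}

```text
time_s: 20.33
eef_pos: [0.4376, 0.0582, 0.3557]
ee_rot: [179.4, -5.1, -1.6]
ft_force: [3.4, -3.6, -1.8]
grip_width: 0.336
```

```bash
python3 cyc.py 0 | head -3; python3 joint.py
```

```text
resid [-0.    -0.     0.     0.002 -0.001 -0.002 -0.     0.002] I 0.129 G 0.449 off 0.000
t 20.33 phi 0.754 b_meas 1.956 score 131  est b 1.958 w 0.001 F [ 3.2 -3.6 -2.1] r 0.1347 z 0.0429
knots [0.743 0.756 0.751 0.752 0.752 0.752] pred b [1.958 1.957 1.954 1.955 1.955 1.955 1.955] w [ 0. -0.  0.  0. -0.  0. -0.] hold phi 0.752
[ 0.772  0.676 51.012  1.922 -0.489] 488.7 [np.float32(130.9), np.float32(123.9), np.float32(122.2), np.float32(112.5)] lens-chip mm [3.8 1.8] tangential -2.0
[ 1.364  0.716 51.199  1.929 -0.844] 488.6 [np.float32(130.8), np.float32(124.4), np.float32(121.9), np.float32(113.3)] lens-chip mm [3.9 2.2] tangential -1.8
time 20.4833
```

View pics/chk.png

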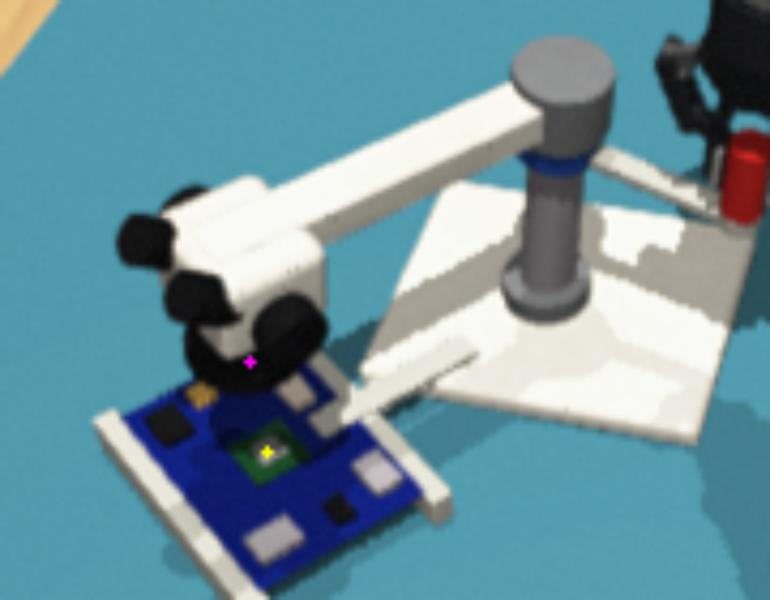

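Request:
{"op": "move_arm", "data": {"rot": [[0, 0, 0], [0, 0, 0], [0, 0, 0], [0, 0, 0], [0, 0, 0], [0, 0, 0], [0, 0, 0], [0, 0, 0]], "travel": [[0, 0, 0], [0, 0, 0], [0, 0, 0], [0, 0, 0], [0, 0, 0], [0, 0, 0], [0, 0, 0], [0, 0, 0]], "grip": [20, 20, 20, 20, 20, 20, 20, 20]}}

```text
time_s: 21.15
eef_pos: [0.4376, 0.0581, 0.3557]
ee_rot: [179.4, -5.1, -1.6]
ft_force: [2.4, -2.6, -1.5]
grip_width: 0.336
```

Request:
{"op": "move_arm", "data": {"rot": [[0, 0, 0], [0, 0, 0], [0, 0, 0], [0, 0, 0], [0, 0, 0], [0, 0, 0], [0, 0, 0], [0, 0, 0]], "travel": [[0, 0, 0], [0, 0, 0], [0, 0, 0], [0, 0, 0], [0, 0, 0], [0, 0, 0], [0, 0, 0], [0, 0, 0]], "grip": [20, 20, 20, 20, 20, 20, 20, 20]}}

```text
time_s: 21.82
eef_pos: [0.4376, 0.0582, 0.3557]
ee_rot: [179.4, -5.1, -1.6]
ft_force: [2.9, -3.5, -1.5]
grip_width: 0.336
```

Request:
{"op": "move_arm", "data": {"rot": [[0, 0, 0], [0, 0, 0], [0, 0, 0], [0, 0, 0], [0, 0, 0], [0, 0, 0], [0, 0, 0], [0, 0, 0]], "travel": [[0, 0, 0], [0, 0, 0], [0, 0, 0], [0, 0, 0], [0, 0, 0], [0, 0, 0], [0, 0, 0], [0, 0, 0]], "grip": [20, 20, 20, 20, 20, 20, 20, 20]}}

```text
time_s: 22.48
eef_pos: [0.4376, 0.0582, 0.3557]
ee_rot: [179.4, -5.1, -1.6]
ft_force: [4.7, -3.6, -1.7]
grip_width: 0.334
```

```bash
python3 cyc.py 0 | head -3; python3 - <<'E'
from ctl import *
S=robot.snapshot("side")
C=np.array([sx+.24*np.cos(yaw+ca),sy+.24*np.sin(yaw+ca),.125]); k=np.array([770/180,600/140])
for nm,X in(("above chip",C),("lens b1.925",P+H@pol(.24,.925,-.058)),("lens b1.956",P+H@pol(.24,.956,-.058))):
    print(nm,((proj(S,X)[0]-[150,200])*k).round(0))
# silhouette of the black lens ring: lower edge columns
g=S["pixels"].max(axis=2); x0,y0=185,265; r=g[y0:y0+32,x0:x0+50]; m=(r<45); 
for y in range(12,32): 
    u=np.nonzero(m[y])[0]; print(y+y0,(u.min()+x0,u.max()+x0,len(u)) if len(u) else "",end="; ")
E
```

```text
resid [-0.001 -0.     0.003 -0.    -0.002 -0.001  0.     0.001] I 0.129 G 0.449 off -0.000
t 22.48 phi 0.754 b_meas 1.956 score 131  est b 1.957 w 0.000 F [ 4.4 -3.7 -2.1] r 0.1347 z 0.0429
knots [0.747 0.756 0.752 0.753 0.753 0.753] pred b [1.957 1.956 1.955 1.955 1.955 1.955 1.955] w [ 0. -0.  0.  0. -0.  0. -0.] hold phi 0.753
above chip [245. 351.]
lens b1.925 [242. 353.]
lens b1.956 [248. 360.]
277 (np.int64(194), np.int64(225), 20); 278 (np.int64(193), np.int64(225), 21); 279 (np.int64(193), np.int64(224), 20); 280 (np.int64(193), np.int64(224), 21); 281 (np.int64(193), np.int64(223), 21); 282 (np.int64(194), np.int64(222), 21); 283 (np.int64(194), np.int64(221), 24); 284 (np.int64(194), np.int64(220), 27); 285 (np.int64(195), np.int64(220), 26); 286 (np.int64(195), np.int64(219), 25); 287 (np.int64(196), np.int64(217), 22); 288 (np.int64(196), np.int64(216), 21); 289 (np.int64(198), np.int64(214), 17); 290 (np.int64(200), np.int64(213), 14); 291 (np.int64(201), np.int64(212), 12); 292 ; 293 ; 294 ; 295 (np.int64(188), np.int64(190), 3); 296 (np.int64(186), np.int64(191), 6);
```

The check agrees within about 1–1.5 px (3 mm). I'll hold a little longer for margin, then hand in.

Request:
{"op": "move_arm", "data": {"rot": [[0, 0, 0], [0, 0, 0], [0, 0, 0], [0, 0, 0], [0, 0, 0], [0, 0, 0], [0, 0, 0], [0, 0, 0]], "travel": [[0, 0, 0], [0, 0, 0], [0, 0, 0], [0, 0, 0], [0, 0, 0], [0, 0, 0], [0, 0, 0], [0, 0, 0]], "grip": [20, 20, 20, 20, 20, 20, 20, 20]}}

```text
time_s: 23.25
eef_pos: [0.4376, 0.0581, 0.3557]
ee_rot: [179.4, -5.1, -1.6]
ft_force: [3.7, -4.0, -1.1]
grip_width: 0.34
```

Request:
{"op": "move_arm", "data": {"rot": [[0, 0, 0], [0, 0, 0], [0, 0, 0], [0, 0, 0], [0, 0, 0], [0, 0, 0], [0, 0, 0], [0, 0, 0]], "travel": [[0, 0, 0], [0, 0, 0], [0, 0, 0], [0, 0, 0], [0, 0, 0], [0, 0, 0], [0, 0, 0], [0, 0, 0]], "grip": [20, 20, 20, 20, 20, 20, 20, 20]}}

```text
time_s: 23.92
eef_pos: [0.4376, 0.0581, 0.3557]
ee_rot: [179.4, -5.1, -1.6]
ft_force: [3.8, -3.5, -2.0]
grip_width: 0.336
```

Request:
{"op": "move_arm", "data": {"rot": [[0, 0, 0], [0, 0, 0], [0, 0, 0], [0, 0, 0], [0, 0, 0], [0, 0, 0], [0, 0, 0], [0, 0, 0]], "travel": [[0, 0, 0], [0, 0, 0], [0, 0, 0], [0, 0, 0], [0, 0, 0], [0, 0, 0], [0, 0, 0], [0, 0, 0]], "grip": [20, 20, 20, 20, 20, 20, 20, 20]}}

```text
time_s: 24.58
eef_pos: [0.4376, 0.0582, 0.3557]
ee_rot: [179.4, -5.1, -1.6]
ft_force: [2.7, -3.6, -1.5]
grip_width: 0.336
```

```bash
python3 cyc.py 0 | sed -n 2p; python3 -c "
from bench import robot; print(robot.finish_job())"
```

```text
t 24.58 phi 0.754 b_meas 1.956 score 131  est b 1.957 w 0.000 F [ 2.5 -3.7 -1.7] r 0.1347 z 0.0429
the job is handed in; nothing more can be done
None
```

I gripped the red knob, swung the boom over the high point by the tiller alone, and handed in the job at about 24.6 s with the lens over the chip. The hand was still on the knob. At the crossing the boom moved at about 0.32 rad/s. It overshot the chip by about 0.05 rad, was eased back, and never came near the far stop.

- **Steadiness:** the boom reading did not change from 17.5 s to 24.6 s, about 7 s, and the estimated speed was zero.
- **Lens over chip:** the fit using both cameras puts the lens about 4 mm from the chip, of which about 2 mm is along the swing.
- **Disagreement between cameras:** with the first calibration, the side camera read about 0.03 rad (7 mm at the lens) more than the top camera. I settled this with the joint fit. A rough check of the lens ring in the side picture agreed to about 3 mm.
- **Contact:** the wrist readings I saw stayed at a few newtons. My path avoided the microscope, beam and loose items. I did not check the loose items' positions again at the end.

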